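# Load the spice lift in reverse order

## Task

Move the four containers from the slatted rack onto the sprung shelf of the spice lift in reverse order, because the cook works from the other side of the counter: the one that starts at the left end of the row goes into the bay at the right end of the shelf, and so on down the row. Stand each upright in the middle of its own bay, setting it down gently without dropping it although the shelf sinks as it fills, and leave the green bottle where it is.

Things in the scene. Friction and masses are not known exactly. Their poses are not given: they have to be found in the camera images.
- canister: brushed steel round canister, 66 mm across, 100 mm high plus a 5 mm dark knob-like disc on the lid, about 0.35 kg. Its origin is the centre of its underside, z up.
- jar: round glass jar with reddish spice inside and a pale wooden lid, 56 mm across, 85 mm high, about 0.30 kg. Its origin is the centre of its underside, z up.
- tin: square aluminium tin, 50 x 50 mm and 70 mm high, about 0.22 kg. Its origin is the centre of its underside, z up. Its sides are square to its x and y axes.
- mill: slim dark wooden pepper mill, 42 mm across (grip it as a plain cylinder), 115 mm high with a small steel button, about 0.18 kg. Its origin is the centre of its underside, z up.
- coaster_canister: white ceramic coaster 88 x 88 x 6 mm, fixed on the slatted bamboo rack; at every start the canister stands on this one, so it marks the canister's starting place in the row. Origin: centre of its underside, 16 mm above the worktop; y along the row to its left end (+y). Coasters lie 100 mm apart; their row is about 0.2 m from the shelf, parallel to it within 5 degrees.
- coaster_jar: white ceramic coaster 88 x 88 x 6 mm, fixed on the slatted bamboo rack; at every start the jar stands on this one, so it marks the jar's starting place in the row. Origin: centre of its underside, 16 mm above the worktop; y along the row to its left end (+y). Coasters lie 100 mm apart; their row is about 0.2 m from the shelf, parallel to it within 5 degrees.
- coaster_tin: white ceramic coaster 88 x 88 x 6 mm, fixed on the slatted bamboo rack; at every start the tin stands on this one, so it marks the tin's starting place in the row. Origin: centre of its underside, 16 mm above the worktop; y along the row to its left end (+y). Coasters lie 100 mm apart; their row is about 0.2 m from the shelf, parallel to it within 5 degrees.
- coaster_mill: white ceramic coaster 88 x 88 x 6 mm, fixed on the slatted bamboo rack; at every start the mill stands on this one, so it marks the mill's starting place in the row. Origin: centre of its underside, 16 mm above the worktop; y along the row to its left end (+y). Coasters lie 100 mm apart; their row is about 0.2 m from the shelf, parallel to it within 5 degrees.
- shelf: sprung wooden shelf 124 (x) by 424 mm (y) on a grey base. Origin: middle of its upper face, 72 mm above the worktop when empty; y to the left end (+y), z up. Four bays centred at x = 0, y = +150, +50, -50, -150 mm, each with a pale 72 mm disc; dividers between are 6 mm wide, 12 mm high. Spring 350 N/m: sinks 4 to 12 mm per container, 45 at most. Nearer or farther than the rack.
- bottle: green glass bottle 60 mm across, 200 mm high, standing beside the work; not to be moved. Its origin is the centre of its underside, z up.
There are look-alikes about, which are no part of the job. What is shaped like the mill but blue is not meant.

How it is judged:
At the end, for the whole second after the job is handed in: Each container stands in the bay mirroring its starting place (leftmost coaster to rightmost bay, and so on), within 15 mm of the bay centre along and across, its underside on the shelf (-4 to +5 mm), upright within 0.1 rad, released, slower than 0.02 m/s (((y of coaster_canister in the frame of shelf between -0.195 and -0.105 m and y of canister in the frame of shelf between 0.135 and 0.165 m) or (y of coaster_canister in the frame of shelf between -0.095 and -0.005 m and y of canister in the frame of shelf between 0.035 and 0.065 m) or (y of coaster_canister in the frame of shelf between 0.005 and 0.095 m and y of canister in the frame of shelf between -0.065 and -0.035 m) or (y of coaster_canister in the frame of shelf between 0.105 and 0.195 m and y of canister in the frame of shelf between -0.165 and -0.135 m)) and x of canister in the frame of shelf between -0.015 and 0.015 m and z of canister in the frame of shelf between -0.004 and 0.005 m and angle between each of canister, jar, tin, mill's own z axis and vertical below 0.1 rad and linear speed of each of canister, jar, tin, mill below 0.02 m/s and contact force between each of canister, jar, tin, mill and the fingers below 0.05 N and ((y of coaster_jar in the frame of shelf between -0.195 and -0.105 m and y of jar in the frame of shelf between 0.135 and 0.165 m) or (y of coaster_jar in the frame of shelf between -0.095 and -0.005 m and y of jar in the frame of shelf between 0.035 and 0.065 m) or (y of coaster_jar in the frame of shelf between 0.005 and 0.095 m and y of jar in the frame of shelf between -0.065 and -0.035 m) or (y of coaster_jar in the frame of shelf between 0.105 and 0.195 m and y of jar in the frame of shelf between -0.165 and -0.135 m)) and x of jar in the frame of shelf between -0.015 and 0.015 m and z of jar in the frame of shelf between -0.004 and 0.005 m and ((y of coaster_tin in the frame of shelf between -0.195 and -0.105 m and y of tin in the frame of shelf between 0.135 and 0.165 m) or (y of coaster_tin in the frame of shelf between -0.095 and -0.005 m and y of tin in the frame of shelf between 0.035 and 0.065 m) or (y of coaster_tin in the frame of shelf between 0.005 and 0.095 m and y of tin in the frame of shelf between -0.065 and -0.035 m) or (y of coaster_tin in the frame of shelf between 0.105 and 0.195 m and y of tin in the frame of shelf between -0.165 and -0.135 m)) and x of tin in the frame of shelf between -0.015 and 0.015 m and z of tin in the frame of shelf between -0.004 and 0.005 m and ((y of coaster_mill in the frame of shelf between -0.195 and -0.105 m and y of mill in the frame of shelf between 0.135 and 0.165 m) or (y of coaster_mill in the frame of shelf between -0.095 and -0.005 m and y of mill in the frame of shelf between 0.035 and 0.065 m) or (y of coaster_mill in the frame of shelf between 0.005 and 0.095 m and y of mill in the frame of shelf between -0.065 and -0.035 m) or (y of coaster_mill in the frame of shelf between 0.105 and 0.195 m and y of mill in the frame of shelf between -0.165 and -0.135 m)) and x of mill in the frame of shelf between -0.015 and 0.015 m and z of mill in the frame of shelf between -0.004 and 0.005 m); the robot touches nothing.
It fails at once if the canister is dropped (falls free at over 0.6 m/s, a fall of some 20 mm) (linear speed of canister above 0.6 m/s and contact force between canister and the fingers below 0.05 N).
It fails at once if the jar is dropped (falls free at over 0.6 m/s, a fall of some 20 mm) (linear speed of jar above 0.6 m/s and contact force between jar and the fingers below 0.05 N).
It fails at once if the tin is dropped (falls free at over 0.6 m/s, a fall of some 20 mm) (linear speed of tin above 0.6 m/s and contact force between tin and the fingers below 0.05 N).
It fails at once if the mill is dropped (falls free at over 0.6 m/s, a fall of some 20 mm) (linear speed of mill above 0.6 m/s and contact force between mill and the fingers below 0.05 N).
It fails at once if the green bottle is moved by more than 25 mm or tipped (distance of bottle from where it was at the start of the episode above 0.025 m or angle between bottle's own z axis and vertical above 0.3 rad).
It also fails if it takes over 106 s, if anything falls off the work surface, if the arm or the gripper's body presses on something with over 40 N, if the wrist force passes 120 N, or if a joint passes its speed limit or range.

## Robot

A 6-joint arm with a two-finger parallel gripper is mounted at the origin on the work surface. World frame = base frame: x ahead of the robot, y to its left, z up, the work surface at z = 0. Lengths are in m, angles in rad, forces in N, time in s.
With the tool pointing down it reaches from about 0.4 to 0.825 m from the base axis. Payload 7 kg.
Tool frame: the origin (TCP) lies between the finger pads; the fingertips stand arm.nose_length ahead of it and the grasp point (between the pads) is the TCP (arm.nose_length is the distance from the TCP to the fingertips, in m); x points along the fingers, z is the direction in which the jaws open and shut, and the axes are right-handed (so a half turn about x gives the same grasp; the last joint's range is limited). The gripper opens to 88 mm and grips with 3 to 60 N. Pads are 19 mm wide; open, the fingers measure 130 mm over their backs; the gripper's body (78 mm by 193 mm) begins 47 mm behind the grasp point.
Start: joints at [-1.058, 0.359, 0.012, 0, -1.224, -0.288], TCP at [0.15, -0.658, 0.246] pointing down, gripper open.
Joint ranges: [-3.07, 3.07], [-1.43, 2.12], [-1.02, 1.25], [-3.03, 1.67], [-3.05, -0], [-3.03, 3.03]. Speed limits (rad/s): [2.39, 2.39, 3.01, 3.14, 3.14, 3.14].

## Interface

Orientations are given as [roll, pitch, yaw] about the fixed x, y, z axes, in that order (R = Rz(yaw) Ry(pitch) Rx(roll)).
In Python, from station import arm, viewer, spotter gives the robot as it stands.
- The arm moves only by the shell command python3 -m handwheel 'ROWS' [FORCE]. ROWS is a JSON object of lists of equal length, an entry for each row: "gripper": the gripper command: -1 is shut, 1 is fully open, values between are in proportion; "travel": the shift along the world's x, y, z each as a share of 500 mm, from -1 to 1, a list of three; "spin": the turn about the world's z as a share of 45 degrees, from -1 to 1. A call has 1 to 20 rows; each row is the pose to reach, as a shift and turn from the pose commanded when the call began; what a row does not reach only later rows make up. A row lasts 1/10 s, in which the tool goes at most 50 mm and 8.59 degrees, less where a joint would pass 70% of its speed; a pose out of reach is approached as far as the arm can. A call with a number of a shift or a turn outside -1 to 1 is refused whole. A call with a gripper value outside its range is refused whole. The fingers move at their own pace and stop on an object; FORCE is the grip in N (left out, the last holds). Time passes only in rows, so rows that repeat a pose let the fingers close. It gives the time, the measured TCP pose, the force and the opening at its end, in the units of the state.
- arm.get_state(): the state, without advancing time (a new reading comes with each control period).
- viewer.grab_frame(name): name is "side" or "top"; returns a dict with "pixels" (384x512x3 uint8, blue, green, red), "fx", "fy", "cx", "cy" (pixels), "eye" and "attitude" of the camera in the world. Camera axes: x right, y down, z forward; pixel columns grow to the right and rows downward; lengths in m; the calibration is good to about 2 mm. A picture is of the moment at which its call begins. There is no depth.
- arm.job_done(): hands the job in, once; it reports no verdict.
Trained networks look in the newest picture that a camera, given by its name, has taken for a name from the list of things; names that differ only in an ending like _2 or _b are one class to them, and where a whole thing is asked for, a point or a joint stands for the part that bears it (a point fixed in the world has none). Each returns a list of dicts, best first, with "conf" (0 to 1); they miss things now and then, are a little off and sometimes report something else, mostly with a low value. They report only what shows in the picture. A call takes as long as a camera call. They do not tell look-alikes from the thing itself.
- spotter.spot_in(camera, label): "rect" ([left, top, right, bottom] in pixels, round what is visible of it).
- spotter.tip_of(camera, label): "at" ([column, row] in pixels: a listed point, or the origin of a listed thing).
The state is a dict: "t": time; "q": joint angles; "qd": joint speeds; "joint_efforts": joint torques, N m; "eef_pos": TCP position; "ee_rot": TCP orientation; "force": force on the tool from outside, world axes, zero at the start; "moment": the same for the moment, N m; "width": finger opening in m.
Only numpy, scipy, OpenCV 4.12 (cv2) and the standard library are available. Lean on these libraries where they do the work, as an engineer would, in place of code of your own. Each camera call takes 0.05 s, during which the arm holds its last target.

## Working session

There is one attempt and no reset: what is moved stays moved. The work goes in short steps, Python scripts to look and compute and a shell command to move; the robot and the scene stay as the last step left them, time stands still between calls to the robot, and variables do not carry over. Pictures are saved under pics/ and viewed, and the job is handed in when it is done.

```bash
ls; mkdir -p pics
python3 - <<'E'
from station import arm, viewer, spotter
import cv2
print(arm.get_state(), arm.nose_length)
for n in ("side","top"):
    f=viewer.grab_frame(n); cv2.imwrite(f"pics/{n}0.png",f["pixels"])
    print(n,{k:f[k] for k in f if k!="pixels"})
    for l in ["canister","jar","tin","mill","coaster_canister","shelf","bottle"]:
        print(l,[(d["conf"],d["rect"]) for d in spotter.spot_in(n,l)][:5],[(d["conf"],d["at"]) for d in spotter.tip_of(n,l)][:5])
E
```

```text
pics
{'t': 0.0, 'q': array([-1.05791240e+00,  3.59391697e-01,  1.10486720e-02, -3.41936389e-04,
       -1.22410630e+00, -2.88093431e-01]), 'qd': array([ 0.00147884,  0.00104648,  0.00059091, -0.00170193, -0.0001575 ,
        0.00053624]), 'joint_efforts': array([-3.05928961e-05, -5.82722640e+01,  2.93055940e+01,  6.99694321e+00,
        6.80347293e-03, -1.70673679e-04]), 'eef_pos': array([ 0.1503222, -0.6575716,  0.2446166]), 'ee_rot': array([0.09605681, 1.56911236, 1.89152718]), 'force': array([-1.21114622, -0.02270349,  0.19098697]), 'moment': array([-0.02702155,  0.01538801,  0.02527923]), 'width': 0.08767199747699343} 0.019
side {'fx': 438.13249153568285, 'fy': 438.13249153568285, 'cx': 254.78381545167827, 'cy': 190.33239431341732, 'eye': array([0.17708082, 0.61117223, 0.69931124]), 'attitude': array([-2.24458470e+00, -1.38070639e-03, -2.66773742e+00])}
canister [(0.97, [271.3, 178.4, 300.1, 231.0]), (0.4, [214.8, 265.8, 269.9, 308.2])] [(0.97, [285.7, 218.4])]
jar [(0.85, [288.6, 163.7, 313.5, 204.1]), (0.39, [298.3, 193.4, 322.1, 214.5])] [(0.67, [300.3, 199.1])]
tin [(0.71, [2
[... 474 characters left out ...]
6713878466, 'cy': 190.4707405359051, 'eye': array([ 0.36285218, -0.11740673,  0.95877276]), 'attitude': array([-2.91999463, -0.00467361, -1.40510521])}
canister [(0.7, [229.8, 214.1, 256.8, 245.6])] [(0.94, [244.8, 228.2])]
jar [] [(0.83, [280.8, 235.6])]
tin [(0.62, [194.4, 217.1, 217.9, 236.0])] [(0.73, [208.7, 228.3])]
mill [(0.95, [106.9, 185.8, 141.9, 214.6]), (0.56, [155.1, 204.1, 181.8, 226.9])] [(0.97, [129.2, 199.8]), (0.93, [176.0, 220.2])]
coaster_canister [(0.73, [225.9, 217.6, 264.5, 252.1])] [(0.88, [247.3, 231.5])]
shelf [(0.75, [168.1, 120.3, 334.0, 197.6])] [(0.78, [250.5, 158.7]), (0.28, [245.1, 232.8])]
bottle [(0.86, [380.3, 198.3, 429.5, 229.4])] [(0.83, [391.3, 216.5])]
```

Run:
```python
import cv2
a=cv2.imread("pics/top0.png");cv2.imwrite("pics/top0b.png",cv2.resize(a[100:270,90:440],None,fx=2.28,fy=2.28,interpolation=cv2.INTER_CUBIC))
a=cv2.imread("pics/side0.png");cv2.imwrite("pics/side0b.png",cv2.resize(a[60:350,100:360],None,fx=2,fy=2,interpolation=cv2.INTER_CUBIC))
```

```text
(no output)
```

View pics/top0b.png

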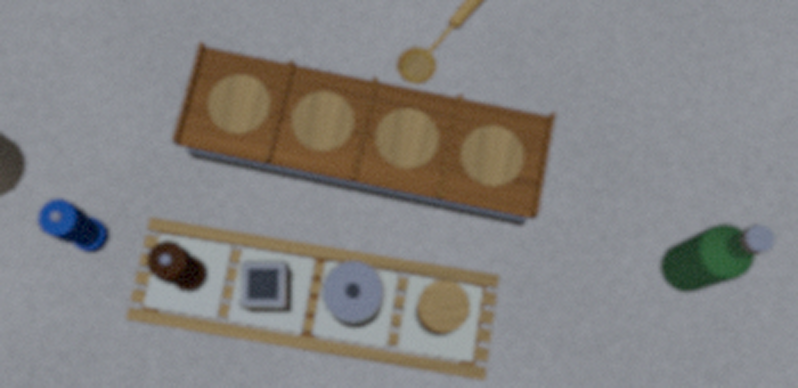

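View pics/side0b.png

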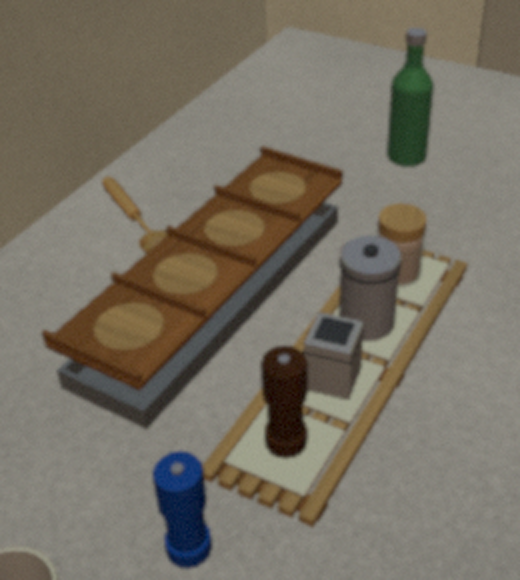

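```bash
cat > h.py <<'E'
import numpy as np
from scipy.spatial.transform import Rotation as R
C={'side':(438.1325,254.7838,190.3324,[0.17708082,0.61117223,0.69931124],[-2.24458470e+00,-1.38070639e-03,-2.66773742e+00]),
'top':(351.8293,256.841,190.4707,[0.36285218,-0.11740673,0.95877276],[-2.91999463,-0.00467361,-1.40510521])}
def atz(cam,p,z):
    f,cx,cy,e,a=C[cam]; e=np.array(e)
    d=R.from_euler('xyz',a).apply([(p[0]-cx)/f,(p[1]-cy)/f,1])
    return e+d*(z-e[2])/d[2]
def proj(cam,P):
    f,cx,cy,e,a=C[cam]
    q=R.from_euler('xyz',a).inv().apply(np.array(P)-e)
    return np.c_[q[...,0]/q[...,2]*f+cx,q[...,1]/q[...,2]*f+cy]
E
python3 - <<'E'
from h import *
np.set_printoptions(precision=4,suppress=True)
t=lambda u,v:(u/2.28+90,v/2.28+100)
s=lambda u,v:(u/2+100,v/2+60)
for n,a,b,z in [("mill",t(164,260),s(284,359),.137),("tin",t(264,283),s(333,331),.092),("can",t(352,290),s(371,251),.127),("jar",t(443,306),s(402,220),.107),
 ("d1",t(238,103),s(128,325),.072),("d2",t(323,120),s(185,274),.072),("d3",t(407,138),s(234,228),.072),("d4",t(491,155),s(278,188),.072)]:
    print(n,atz("top",a,z),atz("side",b,z))
E
```

```text
mill [0.4529 0.1204 0.137 ] [0.4534 0.1212 0.137 ]
tin [0.4511 0.0211 0.092 ] [0.4505 0.0244 0.092 ]
can [ 0.4555 -0.076   0.127 ] [ 0.453  -0.0715  0.127 ]
jar [ 0.457  -0.1729  0.107 ] [ 0.4545 -0.1647  0.107 ]
d1 [0.6548 0.0956 0.072 ] [0.6549 0.0953 0.072 ]
d2 [ 0.6508 -0.0059  0.072 ] [ 0.6485 -0.0027  0.072 ]
d3 [ 0.6455 -0.1055  0.072 ] [ 0.6444 -0.1027  0.072 ]
d4 [ 0.6414 -0.2041  0.072 ] [ 0.6388 -0.2025  0.072 ]
```

Run:
```python
from h import *
import cv2
np.set_printoptions(precision=4,suppress=True)
def show(cam,c,w,name):
    a=cv2.imread(f"pics/{cam}0.png");x,y=c
    return cv2.resize(a[y-w:y+w,x-w:x+w],(390,390),interpolation=cv2.INTER_CUBIC)
im=np.vstack([np.hstack([show("top",(206,225),20,""),show("top",(284,236),20,"")]),])
im2=np.hstack([show("side",(268,238),25,""),show("side",(300,185),25,"")])
cv2.imwrite("pics/z0.png",cv2.resize(np.vstack([im,im2]),(600,600)))
from station import arm
s=arm.get_state();Rm=R.from_euler('xyz',s["ee_rot"]).as_matrix();print(Rm, np.degrees(np.arctan2(Rm[1,2],Rm[0,2])))
```

```text
[[-0.     -0.9748 -0.2229]
 [-0.0001 -0.2229  0.9748]
 [-1.      0.     -0.0001]] 102.88034084813349
```

View pics/z0.png

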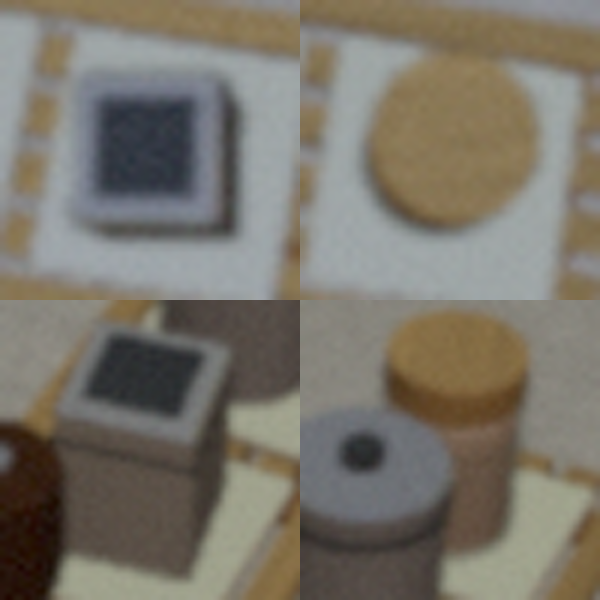

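Run:
```python
from h import *
np.set_printoptions(precision=4,suppress=True)
T=lambda u,v:(186+u/7.5,205+v/7.5); S=lambda u,v:(243+u/6,213+(v-300)/6)
print(atz("top",(205.6,224.5),.092),atz("side",(267.2,225.7),.092))
print(atz("top",(284.7,234.4),.107),atz("side",(301.3,168.8),.107))
def ang(cam,a,b):
    d=atz(cam,b,.092)-atz(cam,a,.092); return np.degrees(np.arctan2(d[1],d[0])),np.linalg.norm(d)
for a,b in [((80,72),(220,72)),((98,98),(194,100)),((98,194),(194,195)),((98,98),(98,194)),((194,100),(192,195)),((220,72),(217,222)),((78,72),(75,222))]: print("top",ang("top",T(*a),T(*b)))
for a,b in [((103,322),(232,348)),((62,415),(197,445)),((103,322),(62,415)),((232,348),(197,445)),((120,337),(205,355)),((87,397),(180,417))]: print("side",ang("side",S(*a),S(*b)))
```

```text
[0.4502 0.0214 0.092 ] [0.449  0.0243 0.092 ]
[ 0.4567 -0.174   0.107 ] [ 0.4557 -0.1694  0.107 ]
top (np.float64(-80.46527202029269), np.float64(0.046360710357970555))
top (np.float64(-81.67013535197087), np.float64(0.03174573593291453))
top (np.float64(-81.07433223084438), np.float64(0.03147813721729445))
top (np.float64(-168.44110995748912), np.float64(0.03173444216387613))
top (np.float64(-170.09481414796184), np.float64(0.03138223552668673))
top (np.float64(-170.156282757112), np.float64(0.04955812388868776))
top (np.float64(-169.4793290492377), np.float64(0.04955232427236682))
side (np.float64(-169.53558709811026), np.float64(0.04571848279843582))
side (np.float64(-170.40875252307), np.float64(0.04627939255392472))
side (np.float64(100.17515634591646), np.float64(0.04795162582312749))
side (np.float64(100.83351936816476), np.float64(0.0486572770748691))
side (np.float64(-170.25474652291854), np.float64(0.03009632200117881))
side (np.float64(-170.03392159285553), np.float64(0.03212036410496427))
```

```bash
python3 - <<'E'
from h import *
print(atz("top",(391.3,216.5),0),atz("side",(303,138.9),0))
E
python3 -m handwheel '{"gripper":[1,1,1,1,1,1,1,1,1,1,1,1,1,1,1],"travel":[[0,0,0.168],[0,0,0.168],[0.7,0.616,0.168],[0.7,0.616,0.168],[0.7,0.616,0.168],[0.7,0.616,0.168],[0.7,0.616,0.168],[0.7,0.616,0.168],[0.7,0.616,0.168],[0.7,0.616,0.168],[0.7,0.616,0.168],[0.7,0.616,0.168],[0.7,0.616,0.168],[0.7,0.616,0.168],[0.7,0.616,0.168]],"spin":[0,0,1,1,1,1,1,1,1,1,1,1,1,1,1]}' 25
```

```text
[ 0.56563554 -0.46329522  0.        ] [ 0.56013692 -0.45487182  0.        ]
t: 3.0
eef_pos: [0.4996, -0.3507, 0.3297]
ee_rot: [1.379, 1.571, -2.324]
force: [-0.5, 0.4, 0.4]
width: 0.0876
```

```bash
python3 -m handwheel '{"gripper":[1,1,1,1,1,1,1,1,1,1,1,1,1,1],"travel":[[-0.094,0.942,0],[-0.094,0.942,0],[-0.094,0.942,0],[-0.094,0.942,0],[-0.094,0.942,0],[-0.094,0.942,0],[-0.094,0.942,0],[-0.094,0.942,0],[-0.094,0.942,0],[-0.094,0.942,0],[-0.094,0.942,-0.25],[-0.094,0.942,-0.25],[-0.094,0.942,-0.25],[-0.094,0.942,-0.25]],"spin":[0.713,0.713,0.713,0.713,0.713,0.713,0.713,0.713,0.713,0.713,0.713,0.713,0.713,0.713]}'
python3 - <<'E'
from station import arm, viewer
import cv2,numpy as np
a=viewer.grab_frame("side")["pixels"]; b=viewer.grab_frame("top")["pixels"]
cv2.imwrite("pics/m1.png",np.hstack([cv2.resize(a[100:330,130:330],(400,460)),cv2.resize(b[130:290,110:270],(400,460))]))
from scipy.spatial.transform import Rotation as R
m=R.from_euler('xyz',arm.get_state()["ee_rot"]).as_matrix();print(m[:,2],arm.get_state()["q"])
E
```

```text
t: 4.4
eef_pos: [0.4515, 0.1188, 0.2015]
ee_rot: [0.566, 1.564, -2.579]
force: [-0.9, -0.4, 0.4]
width: 0.0877
[-9.99998385e-01  1.62796863e-03 -7.61675754e-04] [ 6.80162499e-01  4.82171520e-02 -4.83844846e-01  8.71685722e-04
 -1.03836307e+00 -6.82232958e-01]
```

View pics/m1.png

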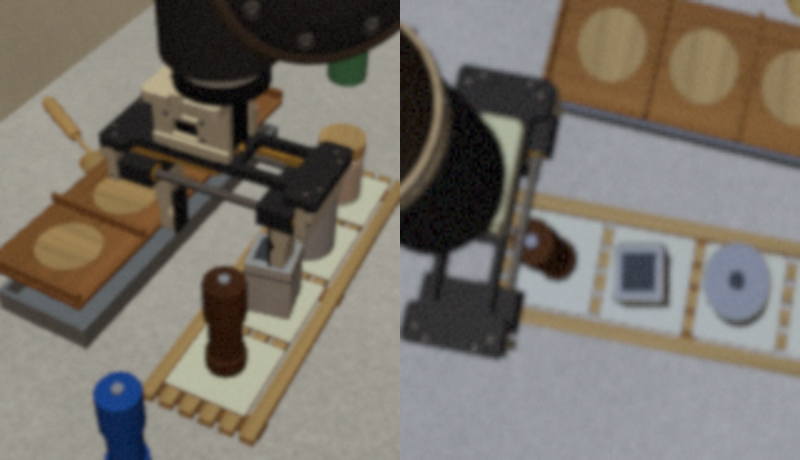

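```bash
python3 -m handwheel '{"gripper":[1,1,1,1,1,-1,-1,-1,-1,-1,-1,-1],"travel":[[0,0,-0.08],[0,0,-0.16],[0,0,-0.22],[0,0,-0.22],[0,0,-0.22],[0,0,-0.22],[0,0,-0.22],[0,0,-0.22],[0,0,-0.22],[0,0,-0.22],[0,0,-0.22],[0,0,-0.22]],"spin":[0,0,0,0,0,0,0,0,0,0,0,0]}' 25
```

```text
t: 5.7
eef_pos: [0.4535, 0.1211, 0.0946]
ee_rot: [-2.842, 1.571, 0.299]
force: [0.4, 0.2, 1.5]
width: 0.0415
```

```bash
python3 -m handwheel '{"gripper":[-1,-1,-1,-1,-1,-1,-1,-1,-1,-1,-1,-1,-1,-1,-1,-1,-1,-1,-1,-1],"travel":[[0,0,0.05],[0,0,0.12],[0,0,0.2],[0,0,0.27],[0.03,-0.05,0.27],[0.07,-0.12,0.27],[0.12,-0.2,0.27],[0.16,-0.28,0.27],[0.21,-0.36,0.27],[0.25,-0.44,0.27],[0.3,-0.52,0.27],[0.34,-0.59,0.27],[0.365,-0.63,0.27],[0.374,-0.648,0.27],[0.374,-0.648,0.24],[0.374,-0.648,0.2],[0.374,-0.648,0.17],[0.374,-0.648,0.15],[0.374,-0.648,0.15],[0.374,-0.648,0.15]],"spin":[0,0,0,0,0,0,0,0,0,0,0,0,0,0,0,0,0,0,0,0]}'
python3 - <<'E'
from station import arm, viewer
import cv2,numpy as np
a=viewer.grab_frame("side")["pixels"]; b=viewer.grab_frame("top")["pixels"]
cv2.imwrite("pics/m2.png",np.hstack([cv2.resize(a[50:280,130:360],(400,400)),cv2.resize(b[80:260,180:360],(400,400))]))
E
```

```text
t: 7.7
eef_pos: [0.6407, -0.2028, 0.17]
ee_rot: [2.21, 1.57, -0.932]
force: [0.2, 0.2, -1.1]
width: 0.0414
```

View pics/m2.png

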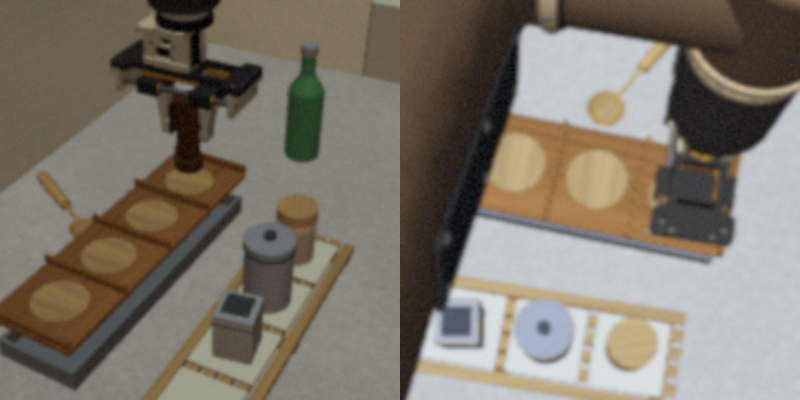

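```bash
python3 -m handwheel '{"gripper":[-1,-1,-1,-1,-1,-1,-1,-1,-1],"travel":[[0,0,-0.02],[0,0,-0.035],[0,0,-0.045],[0,0,-0.05],[0,0,-0.055],[0,0,-0.06],[0,0,-0.06],[0,0,-0.06],[0,0,-0.06]],"spin":[0,0,0,0,0,0,0,0,0]}'
```

```text
t: 8.7
eef_pos: [0.6405, -0.2031, 0.1398]
ee_rot: [2.799, 1.571, -0.344]
force: [-1.6, 0.9, 0.1]
width: 0.0416
```

```bash
python3 -m handwheel '{"gripper":[-1,0.2,0.6,1,1,1,1,1,1,1,1,1,1],"travel":[[0,0,-0.002],[0,0,-0.002],[0,0,-0.002],[0,0,-0.002],[0,0,-0.002],[0,0,-0.002],[0,0,0.02],[0,0,0.06],[0,0,0.12],[0,0,0.18],[0,0,0.24],[0,0,0.24],[0,0,0.24]],"spin":[0,0,0,0,0,0,0,0,0,0,0,0,0]}'
python3 - <<'E'
from station import arm, viewer
import cv2,numpy as np
a=viewer.grab_frame("side")["pixels"]; b=viewer.grab_frame("top")["pixels"]
cv2.imwrite("pics/m3.png",np.hstack([cv2.resize(a[50:280,130:360],(400,400)),cv2.resize(b[80:260,180:360],(400,400))]))
E
```

```text
t: 10.0
eef_pos: [0.6408, -0.203, 0.2613]
ee_rot: [-3.128, 1.568, 0.013]
force: [0.9, 0.1, -0.9]
width: 0.0875
```

View pics/m3.png

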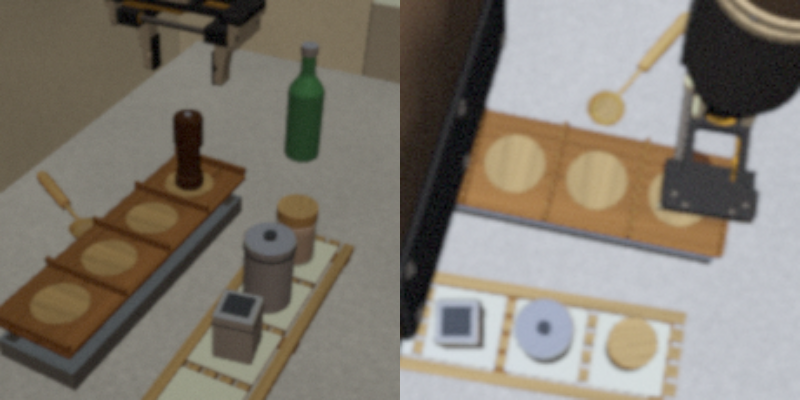

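```bash
python3 -m handwheel '{"gripper":[1,1,1,1,1,1,1,1,1,1,1,1,1,1,1,1,1,1],"travel":[[-0.06,0.07,0],[-0.12,0.14,0],[-0.18,0.21,0],[-0.24,0.28,0],[-0.3,0.36,0],[-0.35,0.42,0],[-0.38,0.451,0],[-0.38,0.451,0],[-0.38,0.451,-0.07],[-0.38,0.451,-0.15],[-0.38,0.451,-0.22],[-0.38,0.451,-0.22],[-0.38,0.451,-0.22],[-0.38,0.451,-0.27],[-0.38,0.451,-0.32],[-0.38,0.451,-0.37],[-0.38,0.451,-0.37],[-0.38,0.451,-0.37]],"spin":[0.222,0.222,0.222,0.222,0.222,0.222,0.222,0.222,0.222,0.222,0.222,0.222,0.222,0.222,0.222,0.222,0.222,0.222]}'
python3 - <<'E'
from station import arm, viewer
import cv2,numpy as np
a=viewer.grab_frame("side")["pixels"]; b=viewer.grab_frame("top")["pixels"]
cv2.imwrite("pics/m4.png",np.hstack([cv2.resize(a[130:330,180:380],(400,400)),cv2.resize(b[130:290,140:300],(400,400))]))
E
```

```text
t: 11.9
eef_pos: [0.4517, 0.0228, 0.0761]
ee_rot: [3.072, 1.569, 0.105]
force: [0.4, -0.3, 0.1]
width: 0.0873
```

View pics/m4.png

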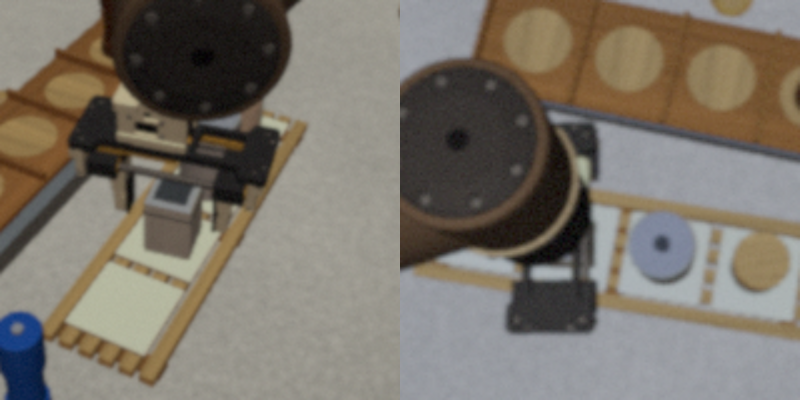

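```bash
python3 -m handwheel '{"gripper":[-1,-1,-1,-1,-1,-1,-1,-1],"travel":[[0,0,0],[0,0,0],[0,0,0],[0,0,0],[0,0,0],[0,0,0],[0,0,0],[0,0,0]],"spin":[0,0,0,0,0,0,0,0]}' 25
```

```text
t: 12.8
eef_pos: [0.4506, 0.0226, 0.0746]
ee_rot: [3.075, 1.571, 0.107]
force: [-0.6, 0.3, 0.8]
width: 0.0501
```

```bash
python3 -m handwheel '{"gripper":[-1,-1,-1,-1,-1,-1,-1,-1,-1,-1,-1,-1,-1,-1,-1,-1,-1,-1],"travel":[[0,0,0.04],[0,0,0.1],[0,0,0.17],[0,0,0.24],[0.05,-0.03,0.24],[0.11,-0.07,0.24],[0.17,-0.11,0.24],[0.24,-0.155,0.24],[0.3,-0.195,0.24],[0.36,-0.235,0.24],[0.39,-0.253,0.24],[0.39,-0.253,0.24],[0.39,-0.253,0.22],[0.39,-0.253,0.17],[0.39,-0.253,0.13],[0.39,-0.253,0.12],[0.39,-0.253,0.12],[0.39,-0.253,0.12]],"spin":[0,0,0,0,-0.04,-0.08,-0.12,-0.16,-0.2,-0.24,-0.284,-0.284,-0.284,-0.284,-0.284,-0.284,-0.284,-0.284]}'
python3 - <<'E'
from station import arm, viewer
import cv2,numpy as np
a=viewer.grab_frame("side")["pixels"]; b=viewer.grab_frame("top")["pixels"]
cv2.imwrite("pics/m5.png",np.hstack([cv2.resize(a[50:280,130:360],(400,400)),cv2.resize(b[80:260,180:360],(400,400))]))
E
```

```text
t: 14.6
eef_pos: [0.6458, -0.1037, 0.1355]
ee_rot: [3.089, 1.57, -0.102]
force: [0.5, -0.2, -1.6]
width: 0.0499
```

View pics/m5.png

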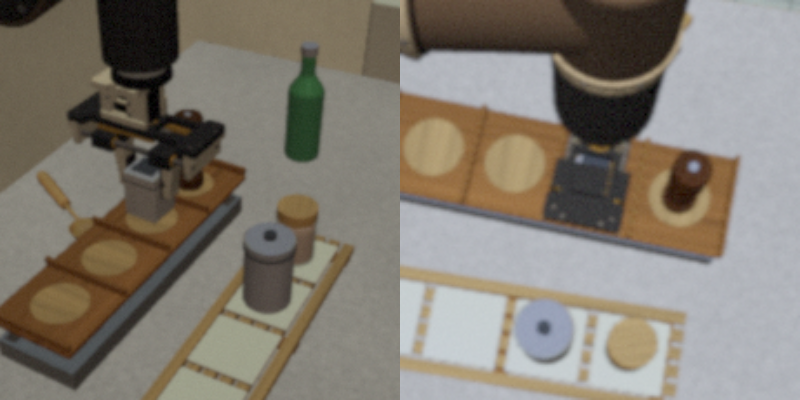

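```bash
python3 -m handwheel '{"gripper":[-1,-1,-1,-1,-1,-1,-1,-1],"travel":[[0,0,-0.015],[0,0,-0.025],[0,0,-0.032],[0,0,-0.038],[0,0,-0.042],[0,0,-0.042],[0,0,-0.042],[0,0,-0.042]],"spin":[0,0,0,0,0,0,0,0]}'
```

```text
t: 15.5
eef_pos: [0.6454, -0.104, 0.1137]
ee_rot: [0.81, 1.571, -2.381]
force: [-2.8, 0.8, 0.6]
width: 0.0501
```

```bash
python3 -m handwheel '{"gripper":[0.2,0.6,1,1,1,1,1,1,1,1,1,1,1,1,1,1,1,1,1],"travel":[[0,0,0],[0,0,0],[0,0,0],[0,0,0],[0,0,0],[0,0,0.03],[0,0,0.09],[0,0,0.16],[0,0,0.22],[0,0,0.292],[0,0,0.292],[-0.06,0.01,0.292],[-0.12,0.02,0.292],[-0.19,0.03,0.292],[-0.26,0.04,0.292],[-0.33,0.05,0.292],[-0.381,0.06,0.292],[-0.381,0.06,0.22],[-0.381,0.06,0.2]],"spin":[0,0,0,0,0,0,0,0,0,0,0,0,0,0,0,0,0,0,0]}'
python3 - <<'E'
from station import arm, viewer
import cv2,numpy as np
a=viewer.grab_frame("side")["pixels"]; b=viewer.grab_frame("top")["pixels"]
cv2.imwrite("pics/m6.png",np.hstack([cv2.resize(a[50:280,130:360],(400,400)),cv2.resize(b[80:260,180:360],(400,400))]))
E
```

```text
t: 17.4
eef_pos: [0.453, -0.0739, 0.2117]
ee_rot: [-0.275, 1.569, 2.818]
force: [0.7, 0.0, -0.1]
width: 0.0878
```

View pics/m6.png

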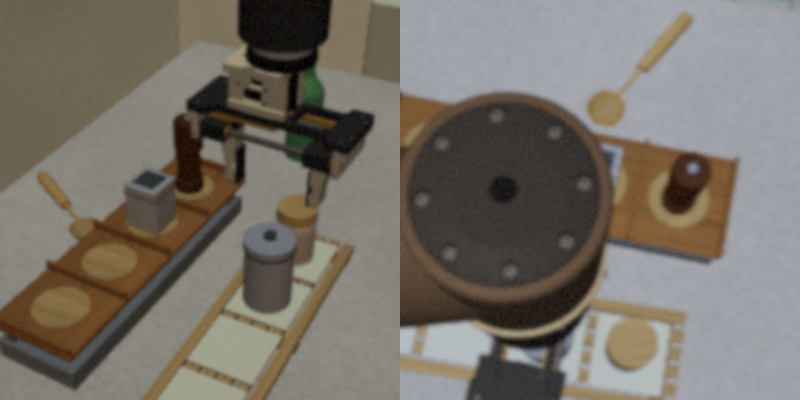

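```bash
python3 -m handwheel '{"gripper":[1,1,1,1,1,1,1,-1,-1,-1,-1,-1,-1,-1],"travel":[[0,0,-0.05],[0,0,-0.09],[0,0,-0.13],[0,0,-0.17],[0,0,-0.21],[0,0,-0.228],[0,0,-0.228],[0,0,-0.228],[0,0,-0.228],[0,0,-0.228],[0,0,-0.228],[0,0,-0.228],[0,0,-0.228],[0,0,-0.228]],"spin":[0,0,0,0,0,0,0,0,0,0,0,0,0,0]}' 28
```

```text
t: 18.9
eef_pos: [0.4558, -0.0739, 0.1003]
ee_rot: [-3.099, 1.569, -0.006]
force: [0.3, 0.1, 6.0]
width: 0.0649
```

```bash
python3 -m handwheel '{"gripper":[-1,-1,-1,-1,-1,-1,-1,-1,-1,-1,-1,-1,-1,-1,-1,-1,-1,-1],"travel":[[0,0,0.02],[0,0,0.07],[0,0,0.13],[0,0,0.19],[0,0,0.24],[0.04,0.015,0.24],[0.1,0.035,0.24],[0.16,0.055,0.24],[0.23,0.08,0.24],[0.3,0.105,0.24],[0.36,0.13,0.24],[0.391,0.139,0.24],[0.391,0.139,0.23],[0.391,0.139,0.18],[0.391,0.139,0.13],[0.391,0.139,0.11],[0.391,0.139,0.11],[0.391,0.139,0.11]],"spin":[0,0,0,0,0,0,0,0,0,0,0,0,0,0,0,0,0,0]}'
python3 - <<'E'
from station import arm, viewer
import cv2,numpy as np
a=viewer.grab_frame("side")["pixels"]; b=viewer.grab_frame("top")["pixels"]
cv2.imwrite("pics/m7.png",np.hstack([cv2.resize(a[50:280,110:340],(400,400)),cv2.resize(b[80:260,160:340],(400,400))]))
E
```

```text
t: 20.7
eef_pos: [0.6506, -0.0046, 0.1555]
ee_rot: [2.733, 1.57, -0.458]
force: [0.9, 0.3, -3.0]
width: 0.0647
```

View pics/m7.png

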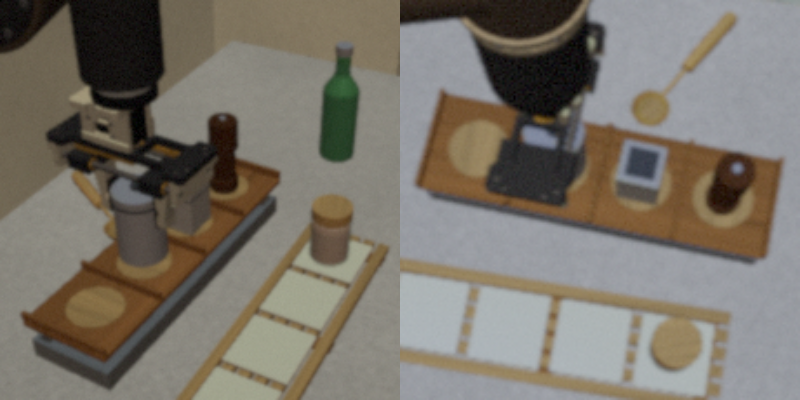

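```bash
python3 -m handwheel '{"gripper":[-1,-1,-1,-1,-1,-1,-1,-1,-1],"travel":[[0,0,-0.015],[0,0,-0.025],[0,0,-0.032],[0,0,-0.038],[0,0,-0.044],[0,0,-0.05],[0,0,-0.052],[0,0,-0.052],[0,0,-0.052]],"spin":[0,0,0,0,0,0,0,0,0]}'
```

```text
t: 21.7
eef_pos: [0.6504, -0.0045, 0.1287]
ee_rot: [0.511, 1.571, -2.68]
force: [-2.0, -0.3, -0.0]
width: 0.0647
```

```bash
python3 -m handwheel '{"gripper":[-1,0.5,0.8,1,1,1,1,1,1,1,1,1,1,1,1,1,1,1,1,1],"travel":[[0,0,-0.002],[0,0,-0.002],[0,0,-0.002],[0,0,-0.002],[0,0,-0.002],[0,0,-0.002],[0,0,0.03],[0,0,0.09],[0,0,0.16],[0,0,0.22],[0,0,0.282],[-0.06,-0.05,0.282],[-0.12,-0.1,0.282],[-0.18,-0.155,0.282],[-0.24,-0.21,0.282],[-0.3,-0.26,0.282],[-0.35,-0.3,0.282],[-0.387,-0.335,0.282],[-0.387,-0.335,0.2],[-0.387,-0.335,0.13]],"spin":[0,0,0,0,0,0,0,0,0,0,0,0,0,0,0,0,0,0,0,0]}'
python3 - <<'E'
from station import arm, viewer
import cv2,numpy as np
a=viewer.grab_frame("side")["pixels"]; b=viewer.grab_frame("top")["pixels"]
cv2.imwrite("pics/m8.png",np.hstack([cv2.resize(a[50:280,110:340],(400,400)),cv2.resize(b[80:260,160:340],(400,400))]))
E
```

```text
t: 23.7
eef_pos: [0.4568, -0.1725, 0.1937]
ee_rot: [-3.004, 1.567, 0.087]
force: [0.2, -0.2, -1.0]
width: 0.0873
```

View pics/m8.png

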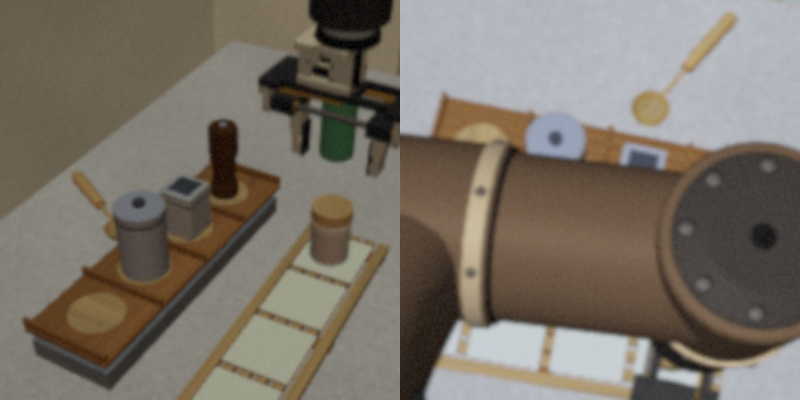

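```bash
python3 -m handwheel '{"gripper":[1,1,1,1,1,1,1,-1,-1,-1,-1,-1,-1,-1],"travel":[[0,0,-0.05],[0,0,-0.09],[0,0,-0.13],[0,0,-0.17],[0,0,-0.2],[0,0,-0.218],[0,0,-0.218],[0,0,-0.218],[0,0,-0.218],[0,0,-0.218],[0,0,-0.218],[0,0,-0.218],[0,0,-0.218],[0,0,-0.218]],"spin":[0,0,0,0,0,0,0,0,0,0,0,0,0,0]}' 28
```

```text
t: 25.2
eef_pos: [0.4577, -0.172, 0.0851]
ee_rot: [3.046, 1.569, -0.145]
force: [1.1, 0.7, 4.5]
width: 0.0556
```

```bash
python3 -m handwheel '{"gripper":[-1,-1,-1,-1,-1,-1,-1,-1,-1,-1,-1,-1,-1,-1,-1,-1,-1,-1,-1,-1],"travel":[[0,0,0.03],[0,0,0.1],[0,0.03,0.17],[0,0.09,0.23],[0,0.16,0.28],[0.01,0.24,0.28],[0.03,0.32,0.28],[0.06,0.4,0.28],[0.11,0.46,0.28],[0.17,0.5,0.28],[0.24,0.535,0.28],[0.31,0.535,0.28],[0.37,0.535,0.28],[0.395,0.535,0.28],[0.395,0.535,0.25],[0.395,0.535,0.18],[0.395,0.535,0.12],[0.395,0.535,0.094],[0.395,0.535,0.094],[0.395,0.535,0.094]],"spin":[0,0,0,0,0,0,0,0,0,0,0,0,0,0,0,0,0,0,0,0]}'
python3 - <<'E'
from station import arm, viewer
import cv2,numpy as np
a=viewer.grab_frame("side")["pixels"]; b=viewer.grab_frame("top")["pixels"]
cv2.imwrite("pics/m9.png",np.hstack([cv2.resize(a[50:280,110:340],(400,400)),cv2.resize(b[80:260,160:340],(400,400))]))
E
```

```text
t: 27.2
eef_pos: [0.6549, 0.0956, 0.1325]
ee_rot: [2.914, 1.57, -0.276]
force: [0.5, -0.2, -2.2]
width: 0.0553
```

View pics/m9.png

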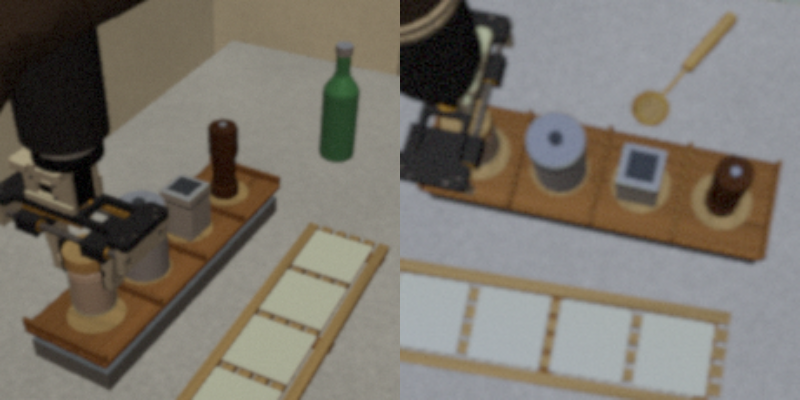

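```bash
python3 -m handwheel '{"gripper":[-1,-1,-1,-1,-1,-1,-1,-1,-1],"travel":[[0,0,-0.015],[0,0,-0.025],[0,0,-0.032],[0,0,-0.038],[0,0,-0.044],[0,0,-0.05],[0,0,-0.053],[0,0,-0.053],[0,0,-0.053]],"spin":[0,0,0,0,0,0,0,0,0]}'
```

```text
t: 28.2
eef_pos: [0.6543, 0.0955, 0.1052]
ee_rot: [0.566, 1.571, -2.625]
force: [-2.5, -0.0, 1.2]
width: 0.056
```

Weight is carried (about +3.4 N change). Release, retreat upward, then back clear of the cameras.

```bash
python3 -m handwheel '{"gripper":[0.4,0.7,1,1,1,1,1,1,1,1,1,1,1,1,1,1,1,1,1,1],"travel":[[0,0,0],[0,0,0],[0,0,0],[0,0,0],[0,0,0],[0,0,0.03],[0,0,0.09],[0,0,0.16],[0,0,0.24],[0,0,0.32],[-0.04,0.07,0.38],[-0.1,0.14,0.4],[-0.16,0.22,0.4],[-0.22,0.3,0.4],[-0.28,0.38,0.4],[-0.34,0.46,0.4],[-0.38,0.54,0.4],[-0.42,0.6,0.4],[-0.42,0.6,0.4],[-0.42,0.6,0.4]],"spin":[0,0,0,0,0,0,0,0,0,0,0,0,0,0,0,0,0,0,0,0]}'
python3 - <<'E'
from station import arm, viewer
import cv2,numpy as np
a=viewer.grab_frame("side")["pixels"]; b=viewer.grab_frame("top")["pixels"]
cv2.imwrite("pics/side10.png",a);cv2.imwrite("pics/top10.png",b)
cv2.imwrite("pics/m10.png",np.hstack([cv2.resize(a[50:280,110:340],(400,400)),cv2.resize(b[80:260,160:340],(400,400))]))
E
```

```text
t: 30.2
eef_pos: [0.4439, 0.3961, 0.306]
ee_rot: [-2.308, 1.57, 0.786]
force: [0.4, 0.5, 0.2]
width: 0.0877
```

View pics/m10.png

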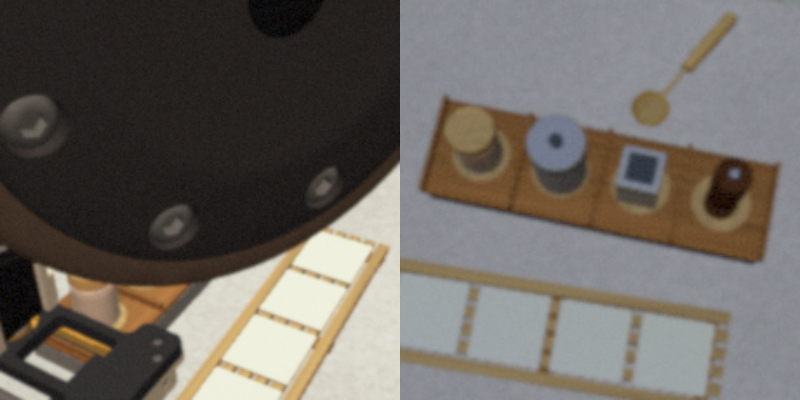

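```bash
python3 -m handwheel '{"gripper":[1,1,1,1,1,1,1,1,1,1,1,1,1,1,1],"travel":[[0,-0.07,0],[0,-0.15,0],[0,-0.23,0],[0,-0.31,0],[0,-0.39,0],[0,-0.47,0],[0,-0.55,0],[0,-0.63,0],[0,-0.71,0],[0,-0.79,0],[0,-0.87,0],[0,-0.95,0],[0,-1,0],[0,-1,0],[0,-1,0]],"spin":[0,0,0,0,0,0,0,0,0,0,0,0,0,0,0]}'
python3 - <<'E'
from station import arm, viewer
import cv2,numpy as np
a=viewer.grab_frame("side")["pixels"]
cv2.imwrite("pics/side11.png",a);b=cv2.imread("pics/top10.png")
cv2.imwrite("pics/m11.png",cv2.resize(a[110:250,110:280],(780,642))[:600])
cv2.imwrite("pics/m12.png",cv2.resize(b[110:210,160:340],(792,440),interpolation=cv2.INTER_CUBIC))
E
```

```text
t: 31.8
eef_pos: [0.444, -0.1059, 0.3054]
ee_rot: [-2.869, 1.57, 0.22]
force: [0.8, 0.5, 0.0]
width: 0.0874
```

View pics/m11.png

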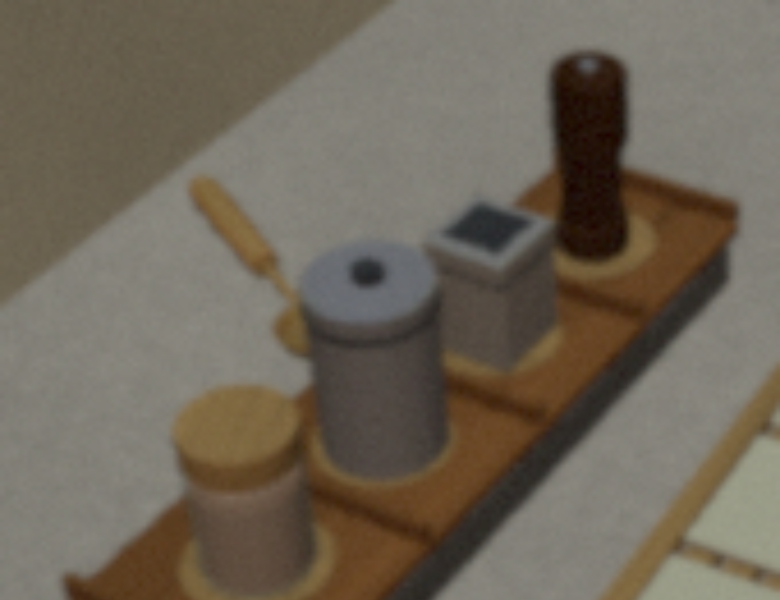

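View pics/m12.png

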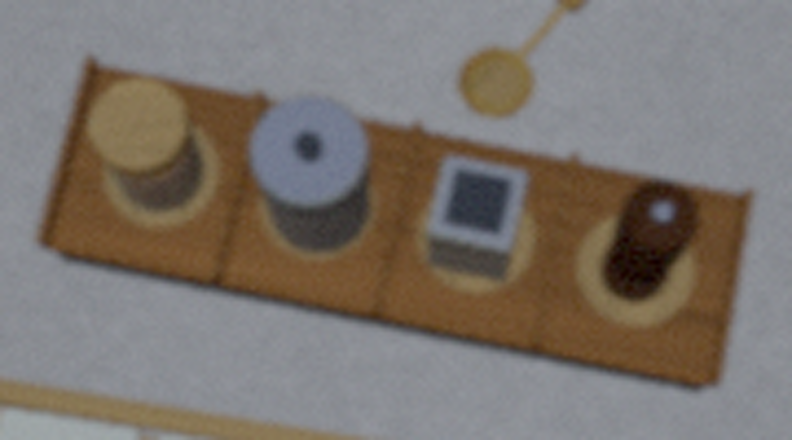

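Run:
```python
from h import *
np.set_printoptions(precision=4,suppress=True)
t=lambda u,v:(160+u/4.4,110+v/4.4); s=lambda u,v:(110+u/4.588,110+v/4.586)
zs=.0425
for n,p,q,h,d in [("jar",(137,124),(238,427),.085,(.655,.0955)),("can",(308,145),(368,270),.105,(.650,-.0045)),("tin",(480,202),(487,229),.07,(.645,-.104)),("mill",(662,209),(589,65),.115,(.640,-.203))]:
    print(n,atz("top",t(*p),zs+h)[:2]-d,atz("side",s(*q),zs+h)[:2]-d)
c=[atz("top",t(*p),zs+k) for p,k in [((90,62),.012),((748,193),.012),((715,385),0),((43,243),0)]]
print(np.array(c),np.mean(c,0))
```

```text
jar [-0.0017 -0.0015] [-0.0041  0.0006]
can [-0.     -0.0024] [-0.0011 -0.0019]
tin [-0.0002 -0.0016] [-0.0003  0.0005]
mill [ 0.0023 -0.0012] [-0.     -0.0022]
[[ 0.7141  0.1499  0.0545]
 [ 0.6972 -0.2661  0.0545]
 [ 0.5773 -0.263   0.0425]
 [ 0.5972  0.1567  0.0425]] [ 0.6464 -0.0556  0.0485]
```

```bash
python3 -c "
from station import arm
print(arm.job_done())"
```

```text
the job is handed in; nothing more can be done
None
```

All four containers are on the lift shelf in reverse order, and I handed the job in at about 32 s of the 106 s. From left to right the rack held mill, tin, canister, jar; the shelf now holds jar, canister, tin, mill.

- **Setting down:** I lowered each container until the springs carried most or all of its weight before releasing it, so none was dropped. The wrist force changed by between two thirds and all of the container's weight.
- **Position:** In the last pictures from both cameras, all four stand upright on their discs. Their lids are within about 4 mm of the bay centres, against the 15 mm allowed. The tops also fit the expected height of the loaded shelf, 42.5 mm.
- **Bottle and blue mill:** I did not touch the green bottle or the blue look-alike. The last close-ups do not show the bottle; it was in place in the pictures taken up to just before the last release.
- **Disagreements:** At the start the cameras differed by up to 8 mm on where the jar stood (about 5 mm after re-measuring), so I used a value in between. The upward force read 4.5 to 6 N while gripping the jar and canister on the rack, then read normally once they were lifted. No check failed.

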